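# Move the tacky art panel to the display stand with a spatula

## Robot

A 6-joint arm with a two-finger parallel gripper is mounted at the origin on the work surface. World frame = base frame: x ahead of the robot, y to its left, z up, the work surface at z = 0. Lengths are in m, angles in degrees, forces in N, time in s.
With the tool pointing down it reaches from about 0.275 to 0.975 m from the base axis. Payload 8.4 kg.
Tool frame: the origin (TCP) lies between the finger pads; the fingertips stand 11 mm ahead of it and the grasp point (between the pads) lies 8 mm behind it (r.nose_length is the distance from the TCP to the fingertips, in m); x points along the fingers, z is the direction in which the jaws open and shut, and the axes are right-handed (so a half turn about x gives the same grasp; the last joint's range is limited). The gripper opens to 92 mm and grips with 3 to 60 N. Pads are 20 mm wide; open, the fingers measure 128 mm over their backs; the gripper's body (75 mm by 189 mm) begins 69 mm behind the grasp point.
Start: joints at [76.066, 20.225, 93.587, -0, 66.188, -0.138], TCP at [0.149, 0.607, 0.226] pointing down, gripper open.
Joint ranges: [-150.9, 150.9], [-52.94, 120.26], [3.33, 152.33], [-74.26, 254.26], [0, 154.13], [-172.89, 172.89]. Speed limits (degrees/s): [127.2, 127.2, 159.86, 180, 180, 180].

## Interface

Orientations are given as [roll, pitch, yaw] about the fixed x, y, z axes, in that order (R = Rz(yaw) Ry(pitch) Rx(roll)).
In Python, from cell import readout, eyes, r, nets gives the robot as it stands.
- The arm moves only by the tool carry_out, never from a script. Its argument "commands" is a list of rows, each an object of numbers: "x", "y", "z": the shift along the tool's x, y, z in m; "spin": the turn about the tool's x in rad; "hand": the finger opening in m, from 0 to 0.0919. A call has 1 to 8 rows; each row shifts and turns the pose as measured when the row begins, along the tool's axes as they then stand; what a row does not reach is not made up. A row lasts 1/12 s, in which the tool goes at most 41.7 mm and 7.16 degrees, less where a joint would pass 70% of its speed; a pose out of reach is approached as far as the arm can. A call with a gripper value outside its range is refused whole. The fingers move at their own pace and stop on an object; "grip_force" is the grip in N (left out, the last holds). Time passes only in rows, so rows that do not move let the fingers close. It gives the time, the measured TCP pose, the force and the opening at its end, in the units of the state.
- readout.get_state(): the state, without advancing time (a new reading comes with each control period).
- eyes.snapshot(name): name is "scene" or "top" or "wrist"; returns a dict with "pixels" (420x560x3 uint8, red, green, blue), "range_z" (420x560 float32, m along the optical axis (not along the pixel's ray), 0 where there is no reading), "intrinsics" (3x3 intrinsics, pixels), "extrinsics" (4x4, takes a point from world to camera coordinates); the wrist camera has in their place "T_tool_cam" (4x4, takes a point from camera to tool coordinates, whose origin is the TCP and whose axes are the tool frame's). Camera axes: x right, y down, z forward; pixel columns grow to the right and rows downward; lengths in m; the calibration is good to about 2 mm. A picture is of the moment at which its call begins: read the wrist's pose just before it.
- r.finish_job(): hands the job in, once; it reports no verdict.
Trained networks look in the newest picture that a camera, given by its name, has taken for a name from the list of things; names that differ only in an ending like _2 or _b are one class to them, and where a whole thing is asked for, a point or a joint stands for the part that bears it (a point fixed in the world has none). Each returns a list of dicts, best first, with "conf" (0 to 1); they miss things now and then, are a little off and sometimes report something else, mostly with a low value. They report only what shows in the picture. A call takes as long as a camera call. They do not tell look-alikes from the thing itself.
- nets.regions_of(camera, thing): "region" (420x560 bool, what is visible of it).
- nets.mark_of(camera, thing): "position" ([x, y, z] in m, in world coordinates, good to about 4 mm: a listed point, or the origin of a listed thing).
The state is a dict: "time_s": time; "q": joint angles; "joint_vel": joint speeds; "joint_torque": joint torques, N m; "eef_pos": TCP position; "tcp_rot": TCP orientation; "wrist_force": force on the tool from outside, world axes, zero at the start; "wrist_torque": the same for the moment, N m; "grip_width": finger opening in m.
Only numpy, scipy, OpenCV 4.12 (cv2) and the standard library are available. Lean on these libraries where they do the work, as an engineer would, in place of code of your own. Each camera call takes 0.05 s, during which the arm holds its last target. There are 200 camera calls.

## Task

The varnish on the pumpkin art panel is still tacky, so never touch it with the gripper: pick up the orange-handled spatula, slide its blade under the panel on the aluminium drying stand, lift the panel off and carry it level to the empty blue stand. Set it down flat on the blue rails, centred and square with the stand, draw the spatula out, lay it flat, blade down, back on the green mat and let go. Do not drop or tip the panel or knock any of the other things on the counter.

Things in the scene. Friction and masses are not known exactly. Their poses are not given: they have to be found in the camera images.
- spatula_grip (a point): Centre of the spatula's orange handle, 45 mm above the tool's underside. x along the handle to the blade, z up. Handle: bar 84 mm long (x -50 to +34 mm from here), 22 wide, 26 high. A heel 10 mm long goes down from its rear end to the underside, so the tool lies level on blade and heel. Steel neck to the blade. About 170 g.
- spatula_tip (a point): Middle of the front edge of the spatula's steel blade, 133 mm ahead of spatula_grip, half-way up the blade (1.5 mm above its underside). Blade flat, 85 mm long (48 to 133 mm ahead of spatula_grip), 56 wide, 3 thick, parallel to the handle, underside 45 mm below spatula_grip; the neck rises from its rear 10 mm. Axes as spatula_grip.
- panel_center (a point): Centre of the art panel: a rigid plate 90 mm (x) x 140 mm (y) x 5 mm thick, white rim, dark purple picture with an orange pumpkin face, about 110 g (0.7 to 1.4 times that). z up. It starts lying loose on the rails of the drying stand, up to about 10 mm off its centre and slightly turned.
- drying_stand_top (a point): Fixed stand, aluminium rails on a grey base: point midway between its two rails, level with their tops, 32 mm above the table. Rails run along x, 90 mm long, 12 wide, centre lines at y = +45 and -45 mm: the gap between is 78 mm wide, open at both ends, 28 mm high above the base plate (92 x 136 x 4 mm). -x is the side towards the robot.
- display_stand_top (a point): Fixed empty stand, same shape and sizes as the drying stand but all blue: centre point between its two rails at the height of their tops, 32 mm above the table. Axes as for the drying stand; -x is the side towards the robot.
- mat: Green spatula mat, fixed, 210 mm (x) x 100 mm (y) x 3 mm thick, on the table between the stands. Origin: centre of its underside, on the table. The spatula starts on it, with its handle towards the robot.
- spatula: The spatula as a whole; origin at its underside, 45 mm below spatula_grip; same axes.
- panel: The art panel as a whole; origin at the centre of its underside; same axes as panel_center.
- varnish_jar: Bystander, loose, to be left alone: amber glass jar with black cap, 56 mm across, 70 high. Origin: centre of its underside.
- mug: Bystander, loose, to be left alone: blue ceramic mug, 80 mm across, 90 high. Origin: centre of its underside.
- card_box: Bystander, loose, to be left alone: yellow card box 70 x 95 x 70 mm high. Origin: centre of its underside.
- dice_box: Bystander, loose, to be left alone: red box 60 x 100 x 35 mm high. Origin: centre of its underside.
- figurine: Bystander, loose, to be left alone: green toy figure on a black disc, 60 mm across, 87 high. Origin: centre of its underside.
- comic_stack: Bystander, loose, to be left alone: stack of comic paperbacks 172 x 114 x 20 mm high. Origin: centre of its underside.
There are look-alikes about, which are no part of the job. Leave any pink or purple look-alike of the spatula alone.

How it is judged (in metres and radians):
On the way, in this order (a step that is already met when the one before it is completed fails the run):
1. the panel is lifted clear of the drying stand on the spatula (height (world z) of panel_center above 0.05 m and contact force between panel and spatula above 0.2 N and contact force between panel and drying_stand below 0.05 N), for 0.2 s.
2. the panel lies flat, centred and square on the display stand, with the spatula off it (horizontal distance between panel_center and display_stand_top below 0.015 m and angle between the x axis of panel_center and the x axis of display_stand_top, either way round below 0.14 rad and z of panel_center in the frame of display_stand_top between -0.002 and 0.006 m and angle between panel_center's own z axis and vertical below 0.06 rad and contact force between panel and spatula below 0.05 N), for 0.2 s.
At the end, for the whole second after the job is handed in: The panel rests flat on the blue stand, within 15 mm of its centre, square within 8 degrees, spatula off it. The spatula lies flat, blade down, at rest on the green mat, handle centre and blade tip no more than 5 mm beyond its edge. All released, bystanders within 20 mm (all of step 2 and linear speed of each of panel, spatula below 0.02 m/s and contact force between panel and display_stand above 0.2 N and x of spatula_grip in the frame of mat between -0.11 and 0.11 m and y of spatula_grip in the frame of mat between -0.055 and 0.055 m and x of spatula_tip in the frame of mat between -0.11 and 0.11 m and y of spatula_tip in the frame of mat between -0.055 and 0.055 m and angle between spatula_grip's own z axis and vertical below 0.1 rad and contact force between spatula and mat above 0.2 N); the robot touches nothing.
It fails at once if the gripper or arm touches the tacky panel (contact force between any of the fingers, the arm and panel above 0.3 N).
It fails at once if the panel is tipped (over 20 degrees) (angle between panel_center's own z axis and vertical above 0.35 rad).
It fails at once if the panel falls off towards the counter (height (world z) of panel_center below 0.028 m).
It fails at once if the panel is dropped or thrown (faster than 0.8 m/s) (linear speed of panel above 0.8 m/s).
It fails at once if a bystander is moved by more than 20 mm (distance of any of varnish_jar, mug, card_box, dice_box, figurine, comic_stack from where it was at the start of the episode above 0.02 m).
It also fails if it takes over 61 s, if anything falls off the work surface, if the arm or the gripper's body presses on something with over 40 N, if the wrist force passes 120 N, or if a joint passes its speed limit or range.

## Working session

There is one attempt and no reset: what is moved stays moved. The work goes in short steps, Python scripts to look and compute and a tool call to move; the robot and the scene stay as the last step left them, time stands still between calls to the robot, and variables do not carry over. Pictures are saved under pics/ and viewed, on a budget of 10 in all, crops included, one or two more only if the job needs it, and the job is handed in when it is done.

Besides the shell and the picture viewer there is one more tool, called after "Call:" by a JSON object that holds its "api" and its "payload". carry_out: Moves the arm, as the interface text tells. Its arguments: {"type":"object","properties":{"commands":{"type":"array"},"grip_force":{"type":"number"}},"required":["commands"]}

```bash
mkdir -p pics; ls
python3 - <<'E'
from cell import readout, eyes, r, nets
import cv2, numpy as np
s=readout.get_state(); print(s['eef_pos'],s['tcp_rot'],s['time_s'],r.nose_length)
a=eyes.snapshot('scene'); b=eyes.snapshot('top')
np.savez('s0.npz',**{'scene_'+k:v for k,v in a.items()},**{'top_'+k:v for k,v in b.items()})
cv2.imwrite('pics/top0.png',cv2.cvtColor(b['pixels'],cv2.COLOR_RGB2BGR))
cv2.imwrite('pics/scene0.png',cv2.cvtColor(a['pixels'],cv2.COLOR_RGB2BGR))
for t in ['spatula_grip','spatula_tip','panel_center','drying_stand_top','display_stand_top','mat','varnish_jar','mug','card_box','dice_box','figurine','comic_stack']:
  for c in ['top','scene']:
    print(t,c,[(np.round(m['position'],4).tolist(),round(m['conf'],2)) for m in nets.mark_of(c,t)][:4])
print(readout.get_state()['time_s'])
E
```

```text
pics
[0.14895123 0.60649397 0.22488469] [-178.7100396    89.92030891 -102.50624871] 0.0 0.011
spatula_grip top [([0.2684, 0.3126, 0.0437], 0.72), ([0.2499, -0.3195, 0.0434], 0.7), ([0.4891, -0.0191, 0.0476], 0.67)]
spatula_grip scene [([0.2705, 0.3097, 0.0452], 0.93), ([0.4825, -0.0178, 0.0466], 0.91), ([0.2462, -0.3127, 0.0446], 0.72), ([0.7284, -0.0032, 0.0023], 0.57)]
spatula_tip top [([0.1569, -0.2221, -0.0003], 0.94), ([0.6245, -0.0242, 0.0036], 0.87), ([0.1808, 0.211, -0.0004], 0.67), ([0.501, 0.4712, -0.0004], 0.39)]
spatula_tip scene [([0.6226, -0.0229, 0.006], 0.93), ([0.1589, -0.2188, 0.0045], 0.9), ([0.7281, -0.0039, 0.0023], 0.63), ([0.1837, 0.2087, -0.0002], 0.54)]
panel_center top [([0.6246, -0.2289, 0.0362], 0.84), ([0.533, -0.0197, 0.0002], 0.62)]
panel_center scene [([0.6249, -0.2248, 0.0376], 0.8)]
drying_stand_top top [([0.7286, -0.0044, 0.0008], 0.55)]
drying_stand_top scene [([0.6327, -0.2259, 0.036], 0.97)]
display_stand_top top [([0.6283, 0.288, 0.0301], 0.64), ([0.5019, 0.4704, 0.0005], 0.47)]
display_stand_top scene [([0.6287, 0.2871, 0.0339], 0.7)]
mat top [
[... 190 characters left out ...]
256, -0.2265, 0.0378], 0.56)]
mug top [([0.4894, -0.4447, -0.0047], 0.79), ([0.6433, 0.4292, -0.0051], 0.33)]
mug scene [([0.4936, -0.4413, -0.0005], 0.83), ([0.7275, -0.0035, 0.0023], 0.46)]
card_box top [([0.7628, 0.1334, -0.0017], 0.88)]
card_box scene [([0.503, 0.4614, -0.0036], 0.7), ([0.6282, 0.2895, 0.0333], 0.2)]
dice_box top [([0.7255, -0.0018, 0.0026], 0.8), ([0.6251, -0.021, 0.0049], 0.21)]
dice_box scene [([0.7264, -0.0034, 0.0025], 0.68)]
figurine top [([0.7709, -0.1368, 0.0014], 0.93)]
figurine scene [([0.7682, -0.1332, -0.0002], 0.53)]
comic_stack top [([0.4981, 0.4702, -0.0022], 0.79)]
comic_stack scene [([0.505, 0.4625, -0.0036], 0.81), ([0.4836, -0.0169, 0.0479], 0.45)]
1.3
```

View pics/top0.png

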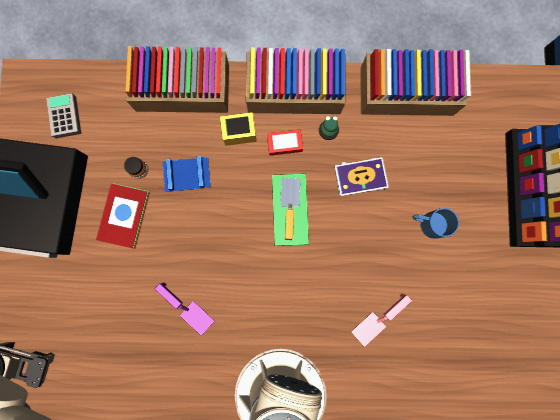

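View pics/scene0.png

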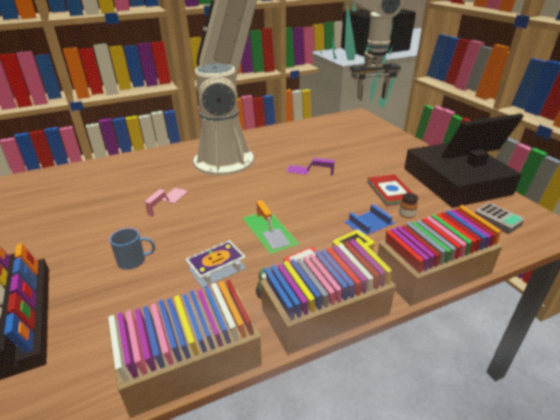

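The top picture shows three spatula-like tools: purple (185,310), pink (380,320) and the orange-handled one on the green mat (290,210). The orange one fits the description. The panel is on the aluminium stand at (361,176) and the empty blue stand is at (187,174). The crop and yaws come next.

```bash
cat > h.py <<'E'
import numpy as np, cv2
from scipy.spatial.transform import Rotation as R
def cloud(d,K,T_wc):
    v,u=np.mgrid[:d.shape[0],:d.shape[1]]
    P=np.stack([(u-K[0,2])/K[0,0]*d,(v-K[1,2])/K[1,1]*d,d],-1)
    return P@T_wc[:3,:3].T+T_wc[:3,3]
def rect(P):
    (c,s,a)=cv2.minAreaRect((P[:,:2]*1000).astype(np.float32)); 
    return np.round(c,1),np.round(s,1),round(a,2)
def wrist(eyes,readout):
    s=readout.get_state(); a=eyes.snapshot('wrist')
    T=np.eye(4); T[:3,:3]=R.from_euler('xyz',s['tcp_rot'],degrees=True).as_matrix(); T[:3,3]=s['eef_pos']
    return a, cloud(a['range_z'],a['intrinsics'],T@a['T_tool_cam']), T
def hsv(p): return cv2.cvtColor(p,cv2.COLOR_RGB2HSV)
def near(W,x,y,rx,ry): return (abs(W[...,0]-x)<rx)&(abs(W[...,1]-y)<ry)
def pca(P):
    c=P[:,:2].mean(0); u,s,vt=np.linalg.svd(P[:,:2]-c,full_matrices=False); return np.round(c,4), round(np.degrees(np.arctan(vt[0,1]/vt[0,0])),2)
E
python3 - <<'E'
from h import *
z=np.load('s0.npz')
W=cloud(z['top_range_z'],z['top_intrinsics'],np.linalg.inv(z['top_extrinsics'])); p=z['top_pixels']; H=hsv(p)
m=near(W,.625,-.228,.1,.11)&(W[...,2]>.031)&(W[...,2]<.05); print('panel',m.sum(),rect(W[m]),np.median(W[m][:,2]))
m=near(W,.628,.288,.09,.1)&(H[...,0]>95)&(H[...,0]<130)&(H[...,1]>100); print('blue all',rect(W[m]))
m&=W[...,2]>.022; print('blue rails',m.sum(),rect(W[m]),np.percentile(W[m][:,2],[10,50,90]))
for sgn in (1,-1):
    q=W[m]; q=q[(q[:,1]-.288)*sgn>0]; print(pca(q),rect(q))
m=near(W,.53,-.02,.13,.08)&(H[...,0]>45)&(H[...,0]<75)&(H[...,1]>100); print('mat',rect(W[m]))
m=near(W,.53,-.02,.13,.08)&(H[...,0]>8)&(H[...,0]<25)&(H[...,1]>150)&(W[...,2]>.03); print('handle',rect(W[m]),pca(W[m]),np.median(W[m][:,2]))
m=near(W,.6,-.02,.06,.06)&(H[...,1]<60)&(W[...,2]<.02); print('blade',rect(W[m]),pca(W[m]),np.median(W[m][:,2]))
cv2.imwrite('pics/crop.png',cv2.resize(cv2.cvtColor(p[130:260,150:420],cv2.COLOR_RGB2BGR),None,fx=2.9,fy=2.9,interpolation=cv2.INTER_CUBIC))
E
```

```text
panel 1491 (array([ 627. , -224.8]), array([ 95.3, 141.2]), 10.67) 0.03795068652201539
blue all (array([630.3, 288.3]), array([ 93. , 135.2]), 6.32)
blue rails 284 (array([628.9, 288.1]), array([ 89.5, 103. ]), 5.85) [0.02705369 0.03229817 0.03603188]
(array([0.6231, 0.3317]), np.float64(6.48)) (array([624.3, 332.7]), array([89.5, 13.4]), 5.92)
(array([0.6349, 0.243 ]), np.float64(5.79)) (array([634.2, 243.2]), array([88. , 12.7]), 5.57)
mat (array([530.3, -21.7]), array([209.8, 100.1]), 2.97)
handle (array([481.3, -18.5]), array([20.7, 83.7]), 88.45) (array([ 0.4826, -0.0188]), np.float64(-0.65)) 0.06089357026250286
blade (array([581.6, -21.4]), array([82.3, 53.4]), 0.57) (array([ 0.5814, -0.0213]), np.float64(-2.0)) 0.006093377185054871
```

View pics/crop.png

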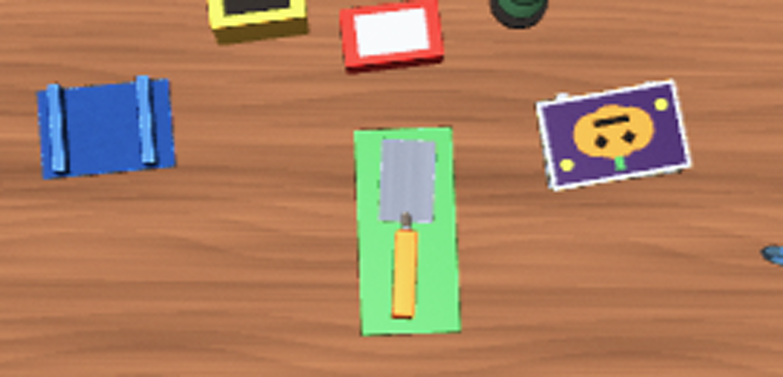

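The crop confirms it: orange handle at (404,275), steel blade at (408,180), lying on the green mat. The panel at (613,135) is turned about 10°, and the blue stand at (105,125) about 6°. Next I plan the approach.

```bash
cat >> h.py <<'E'
def plan(readout,x=None,y=None,z=None,yaw=None,off=0.):
    """shift in current tool axes (and after spin) of TCP to target; yaw = heading of spatula axis (deg), off = heading of tool y wrt it"""
    s=readout.get_state(); M=R.from_euler('xyz',s['tcp_rot'],degrees=True).as_matrix(); p=np.array(s['eef_pos'])
    hy=np.degrees(np.arctan2(M[1,1],M[0,1])); print('t',round(s['time_s'],2),'tcp',np.round(p,4),'toolx',np.round(M[:,0],3),'tool-y heading',round(hy,2),'w',round(s['grip_width'],4),'F',np.round(s['wrist_force'],1),'T',np.round(s['wrist_torque'],2),'q6',round(s['q'][5],1))
    t=np.array([p[0] if x is None else x,p[1] if y is None else y,p[2] if z is None else z]); d=t-p
    print(' shift now',np.round(M.T@d,4))
    if yaw is not None:
        a=(hy-(yaw+off)+180)%360-180   # spin about tool x (down) lowers heading
        print(' spin deg',round(a,2),'rad',round(np.radians(a),4)); M2=M@R.from_euler('x',a,degrees=True).as_matrix()
        print(' shift after spin',np.round(M2.T@d,4))
E
python3 - <<'E'
from h import *; from cell import readout
plan(readout,.489,-.0188,.20,yaw=-1.5); plan(readout,.489,-.0188,.20,yaw=-1.5,off=180)
E
```

```text
t 1.3 tcp [0.1491 0.607  0.2256] toolx [-0.  0. -1.] tool-y heading 166.2 w 0.092 F [-0.3 -0.3  1.3] T [-0.02 -0.01 -0.05] q6 -0.1
 shift now [ 0.0256 -0.4794 -0.5267]
 spin deg 167.7 rad 2.927
 shift after spin [0.0256 0.3562 0.6167]
t 1.3 tcp [0.1491 0.607  0.2256] toolx [-0.  0. -1.] tool-y heading 166.2 w 0.092 F [-0.3 -0.3  1.3] T [-0.02 -0.01 -0.05] q6 -0.1
 shift now [ 0.0256 -0.4794 -0.5267]
 spin deg -12.3 rad -0.2146
 shift after spin [ 0.0256 -0.3562 -0.6167]
```

Call:
{"api": "carry_out", "payload": {"commands": [{"spin":-0.107,"x":0.013},{"spin":-0.107,"x":0.013},{"y":-0.02,"z":-0.035},{"y":-0.02,"z":-0.035},{"y":-0.02,"z":-0.035},{"y":-0.02,"z":-0.035},{"y":-0.02,"z":-0.035},{"y":-0.02,"z":-0.035}]}}

```text
invalid input at $.commands[0]: expected keys x, y, z, spin, hand
```

Call:
{"api": "carry_out", "payload": {"commands": [{"y":-0.02,"z":-0.035},{"y":-0.02,"z":-0.035},{"y":-0.02,"z":-0.035},{"y":-0.02,"z":-0.035},{"y":-0.02,"z":-0.035},{"y":-0.02,"z":-0.035},{"y":-0.02,"z":-0.035},{"y":-0.02,"z":-0.035}]}}

```text
invalid input at $.commands[0]: expected keys x, y, z, spin, hand
```

Run:
```python
from h import *; from cell import readout,eyes
plan(readout,.489,-.0188,.10,yaw=-1.5,off=180)
a,W,T=wrist(eyes,readout); print(np.round(a['T_tool_cam'],3)); H=hsv(a['pixels'])
cv2.imwrite('pics/w1.png',cv2.cvtColor(a['pixels'],cv2.COLOR_RGB2BGR))
m=(H[...,0]>8)&(H[...,0]<25)&(H[...,1]>150)&(W[...,2]>.052)&(W[...,2]<.075)&near(W,.48,-.02,.08,.06); 
if m.sum()>20: print('handle',m.sum(),rect(W[m]),pca(W[m]),np.median(W[m][:,2]))
```

```text
t 1.3 tcp [0.1491 0.607  0.2256] toolx [-0.  0. -1.] tool-y heading 166.2 w 0.092 F [-0.3 -0.3  1.3] T [-0.02 -0.01 -0.05] q6 -0.1
 shift now [ 0.1256 -0.4794 -0.5267]
 spin deg -12.3 rad -0.2146
 shift after spin [ 0.1256 -0.3562 -0.6167]
[[ 0.001 -0.261  0.965 -0.161]
 [-0.    -0.965 -0.261  0.073]
 [ 1.     0.    -0.001  0.   ]
 [ 0.     0.     0.     1.   ]]
```

Call:
{"api": "carry_out", "payload": {"commands": [{"x":0.013,"y":0,"z":0,"spin":-0.107,"hand":0.09},{"x":0.013,"y":0,"z":0,"spin":-0.107,"hand":0.09},{"x":0,"y":-0.02,"z":-0.035,"spin":0,"hand":0.09},{"x":0,"y":-0.02,"z":-0.035,"spin":0,"hand":0.09},{"x":0,"y":-0.02,"z":-0.035,"spin":0,"hand":0.09},{"x":0,"y":-0.02,"z":-0.035,"spin":0,"hand":0.09},{"x":0,"y":-0.02,"z":-0.035,"spin":0,"hand":0.09},{"x":0,"y":-0.02,"z":-0.035,"spin":0,"hand":0.09}]}}

```text
time_s: 2.02
eef_pos: [0.2656, 0.3947, 0.1967]
tcp_rot: [1.1, 89.7, 90.7]
wrist_force: [1.5, -0.1, 0.7]
grip_width: 0.0897
```

Call:
{"api": "carry_out", "payload": {"commands": [{"x":0,"y":-0.02,"z":-0.035,"spin":0,"hand":0.09},{"x":0,"y":-0.02,"z":-0.035,"spin":0,"hand":0.09},{"x":0,"y":-0.02,"z":-0.035,"spin":0,"hand":0.09},{"x":0,"y":-0.02,"z":-0.035,"spin":0,"hand":0.09},{"x":0,"y":-0.02,"z":-0.035,"spin":0,"hand":0.09},{"x":0,"y":-0.02,"z":-0.035,"spin":0,"hand":0.09},{"x":0,"y":-0.02,"z":-0.035,"spin":0,"hand":0.09},{"x":0,"y":-0.02,"z":-0.035,"spin":0,"hand":0.09}]}}

```text
time_s: 2.68
eef_pos: [0.4272, 0.1027, 0.1976]
tcp_rot: [-35.7, 89.4, 54.1]
wrist_force: [0.1, 0.9, 0.1]
grip_width: 0.0899
```

Run:
```python
from h import *; from cell import readout,eyes
plan(readout,.489,-.0188,.10,yaw=-1.5,off=180)
```

```text
t 2.68 tcp [0.4272 0.1027 0.1976] toolx [ 0.006  0.009 -1.   ] tool-y heading 179.78 w 0.0899 F [0.1 0.9 0.1] T [ 0.06 -0.04  0.05] q6 -77.0
 shift now [ 0.0969 -0.0617 -0.1221]
 spin deg 1.28 rad 0.0223
 shift after spin [ 0.0969 -0.0644 -0.1207]
```

Call:
{"api": "carry_out", "payload": {"commands": [{"x":0,"y":-0.016,"z":-0.03,"spin":0.022,"hand":0.09},{"x":0.005,"y":-0.016,"z":-0.03,"spin":0,"hand":0.09},{"x":0.005,"y":-0.016,"z":-0.03,"spin":0,"hand":0.09},{"x":0.005,"y":-0.016,"z":-0.03,"spin":0,"hand":0.09},{"x":0,"y":0,"z":0,"spin":0,"hand":0.09},{"x":0,"y":0,"z":0,"spin":0,"hand":0.09}]}}

```text
time_s: 3.18
eef_pos: [0.4954, -0.0327, 0.1834]
tcp_rot: [-59.0, 89.1, 29.0]
wrist_force: [0.2, 0.9, 0.8]
grip_width: 0.0902
```

Run:
```python
from h import *; from cell import readout,eyes
a,W,T=wrist(eyes,readout); H=hsv(a['pixels'])
cv2.imwrite('pics/w1.png',cv2.cvtColor(a['pixels'],cv2.COLOR_RGB2BGR))
m=(H[...,0]>8)&(H[...,0]<25)&(H[...,1]>150)&(W[...,2]>.052)&(W[...,2]<.075)&near(W,.48,-.02,.08,.06); print(m.sum())
if m.sum()>20: print('handle',rect(W[m]),pca(W[m]),np.median(W[m][:,2]))
m=(H[...,1]<60)&(W[...,2]<.02)&near(W,.59,-.02,.06,.06); print(m.sum())
if m.sum()>20: print('blade',rect(W[m]),pca(W[m]),np.median(W[m][:,2]))
plan(readout,.489,-.0188,.04,yaw=-1.5,off=180)
```

```text
997
handle (array([480.6, -18.7]), array([20.8, 82.5]), 88.31) (array([ 0.489 , -0.0199]), np.float64(0.99)) 0.0621489605675109
2706
blade (array([580.7, -21. ]), array([55.5, 87.6]), 88.22) (array([ 0.5799, -0.0212]), np.float64(-1.82)) 0.007299291959544346
t 3.23 tcp [ 0.4954 -0.0324  0.1834] toolx [ 0.014  0.007 -1.   ] tool-y heading 178.06 w 0.0898 F [ 0.2 -0.2  0.7] T [0.03 0.02 0.04] q6 -92.6
 shift now [0.1434 0.0088 0.0123]
 spin deg -0.44 rad -0.0076
 shift after spin [0.1434 0.0087 0.0123]
```

View pics/w1.png

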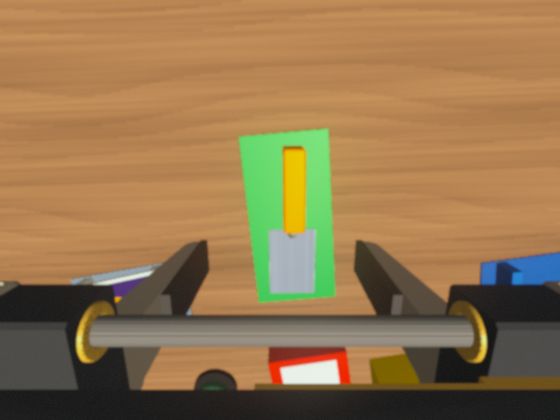

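Call:
{"api": "carry_out", "payload": {"commands": [{"x":0.03,"y":0.002,"z":0.006,"spin":-0.003,"hand":0.06},{"x":0.03,"y":0.002,"z":0.006,"spin":0,"hand":0.06},{"x":0.03,"y":0,"z":0,"spin":0,"hand":0.06},{"x":0.025,"y":0,"z":0,"spin":0,"hand":0.06},{"x":0,"y":0,"z":0,"spin":0,"hand":0.06}]}}

```text
time_s: 3.65
eef_pos: [0.495, -0.0145, 0.0686]
tcp_rot: [-69.8, 88.7, 18.7]
wrist_force: [-2.2, 0.8, -0.2]
grip_width: 0.0606
```

Run:
```python
from h import *; from cell import readout
plan(readout,.494,-.019,.041,yaw=-1.75,off=180)
```

```text
t 3.65 tcp [ 0.495  -0.0145  0.0686] toolx [ 0.022  0.007 -1.   ] tool-y heading 178.44 w 0.0606 F [-2.2  0.8 -0.2] T [-0.05  0.04 -0.01] q6 -91.2
 shift now [ 0.0275  0.0015 -0.0047]
 spin deg 0.19 rad 0.0032
 shift after spin [ 0.0275  0.0015 -0.0047]
```

Call:
{"api": "carry_out", "payload": {"commands": [{"x":0.014,"y":0.001,"z":-0.005,"spin":0,"hand":0.06},{"x":0.014,"y":0,"z":0,"spin":0,"hand":0.06},{"x":0,"y":0,"z":0,"spin":0,"hand":0.06}]}}

```text
time_s: 3.9
eef_pos: [0.4939, -0.016, 0.0418]
tcp_rot: [-68.0, 88.7, 20.7]
wrist_force: [-0.7, -0.2, 0.2]
grip_width: 0.0602
```

Run:
```python
from h import *; from cell import readout
plan(readout,.494,-.019,.041,yaw=-1.75,off=180); s=readout.get_state(); print(np.round(s['q'],2))
```

```text
t 3.9 tcp [ 0.4939 -0.016   0.0418] toolx [ 0.021  0.008 -1.   ] tool-y heading 178.69 w 0.0602 F [-0.7 -0.2  0.2] T [-0.01 -0.03  0.01] q6 -91.8
 shift now [ 0.0008 -0.0002 -0.003 ]
 spin deg 0.44 rad 0.0077
 shift after spin [ 0.0008 -0.0002 -0.003 ]
[ -2.39  23.56 118.23   0.85  37.01 -91.76]
```

Call:
{"api": "carry_out", "payload": {"commands": [{"x":0.001,"y":0,"z":-0.003,"spin":0.006,"hand":0.06},{"x":0,"y":0,"z":0,"spin":0,"hand":0.04},{"x":0,"y":0,"z":0,"spin":0,"hand":0.015},{"x":0,"y":0,"z":0,"spin":0,"hand":0.015},{"x":0,"y":0,"z":0,"spin":0,"hand":0.015},{"x":0,"y":0,"z":0,"spin":0,"hand":0.015}], "grip_force": 60}}

```text
time_s: 4.4
eef_pos: [0.4966, -0.0176, 0.047]
tcp_rot: [-72.4, 88.3, 16.1]
wrist_force: [0.6, -0.4, 0.3]
grip_width: 0.029
```

Run:
```python
from h import *; from cell import readout,eyes
plan(readout,.494,-.019,.1,yaw=-1.75,off=180)
# stand yaw from first top picture: grey low saturation around panel
z=np.load('s0.npz')
W=cloud(z['top_range_z'],z['top_intrinsics'],np.linalg.inv(z['top_extrinsics'])); H=hsv(z['top_pixels'])
m=near(W,.627,-.226,.09,.11)&(H[...,1]<70)&(W[...,2]<.033)&(W[...,2]>.002); print(m.sum(),rect(W[m])); print(np.round(W[m],3)[::6])
```

```text
t 4.4 tcp [ 0.4966 -0.0176  0.047 ] toolx [ 0.028  0.008 -1.   ] tool-y heading 178.45 w 0.029 F [ 0.6 -0.4  0.3] T [ 0.01 -0.04 -0.02] q6 -91.7
 shift now [-0.0531  0.0011 -0.001 ]
 spin deg 0.2 rad 0.0035
 shift after spin [-0.0531  0.0011 -0.001 ]
52 (array([ 628.7, -229.7]), array([ 93.7, 147.9]), 9.24)
[[ 0.683 -0.284  0.032]
 [ 0.67  -0.226  0.033]
 [ 0.668 -0.287  0.033]
 [ 0.654 -0.151  0.031]
 [ 0.628 -0.156  0.033]
 [ 0.612 -0.16   0.004]
 [ 0.591 -0.163  0.003]
 [ 0.593 -0.292  0.005]
 [ 0.582 -0.166  0.005]]
```

Call:
{"api": "carry_out", "payload": {"commands": [{"x":0.006,"y":0.001,"z":-0.001,"spin":0.003,"hand":0.026},{"x":0,"y":0,"z":0,"spin":0,"hand":0.015},{"x":0,"y":0,"z":0,"spin":0,"hand":0.015},{"x":0,"y":0,"z":0,"spin":0,"hand":0.015}]}}

```text
time_s: 4.73
eef_pos: [0.4963, -0.0187, 0.0412]
tcp_rot: [-72.8, 88.3, 15.4]
wrist_force: [-1.8, 1.3, 6.2]
grip_width: 0.0217
```

Run:
```python
from h import *; from cell import readout,eyes
plan(readout,.494,-.019,.1,yaw=-1.75,off=180); print(readout.get_state()['joint_torque'])
z=np.load('s0.npz')
# base plate / rail edges of the drying stand, seen around the panel
W=cloud(z['top_range_z'],z['top_intrinsics'],np.linalg.inv(z['top_extrinsics'])); H=hsv(z['top_pixels'])
m=near(W,.627,-.226,.09,.11)&(H[...,1]<70)&(W[...,2]<.012)&(W[...,2]>.002); print(np.round(W[m],3).tolist())
```

```text
t 4.73 tcp [ 0.4963 -0.0187  0.0412] toolx [ 0.029  0.008 -1.   ] tool-y heading 178.24 w 0.0217 F [-1.8  1.3  6.2] T [0.17 0.15 0.02] q6 -91.7
 shift now [-0.0589  0.0006  0.0001]
 spin deg -0.01 rad -0.0002
 shift after spin [-0.0589  0.0006  0.0001]
[-5.56875654e-01 -4.78887677e+01 -1.96389592e+01 -1.43551645e-01
 -4.56287703e-01  1.65192189e-02]
[[0.678, -0.297, 0.002], [0.669, -0.186, 0.008], [0.671, -0.296, 0.005], [0.663, -0.154, 0.007], [0.647, -0.302, 0.005], [0.644, -0.301, 0.007], [0.632, -0.156, 0.008], [0.627, -0.157, 0.004], [0.618, -0.16, 0.006], [0.614, -0.16, 0.007], [0.612, -0.16, 0.004], [0.609, -0.16, 0.003], [0.6, -0.163, 0.004], [0.594, -0.162, 0.007], [0.591, -0.163, 0.003], [0.592, -0.279, 0.012], [0.593, -0.283, 0.005], [0.592, -0.286, 0.007], [0.593, -0.289, 0.007], [0.593, -0.292, 0.005], [0.588, -0.163, 0.005], [0.59, -0.263, 0.005], [0.59, -0.269, 0.004], [0.59, -0.272, 0.003], [0.585, -0.165, 0.007], [0.582, -0.166, 0.005], [0.58, -0.166, 0.002]]
```

Call:
{"api": "carry_out", "payload": {"commands": [{"x":-0.02,"y":0,"z":0,"spin":0,"hand":0.015},{"x":-0.03,"y":0.01,"z":0,"spin":0,"hand":0.015},{"x":0,"y":0.02,"z":-0.02,"spin":-0.094,"hand":0.015},{"x":0,"y":0.02,"z":-0.02,"spin":-0.094,"hand":0.015},{"x":0,"y":0,"z":-0.035,"spin":0,"hand":0.015},{"x":0,"y":0,"z":-0.035,"spin":0,"hand":0.015},{"x":0,"y":0,"z":-0.035,"spin":0,"hand":0.015},{"x":0,"y":0,"z":-0.02,"spin":0,"hand":0.015}]}}

```text
time_s: 5.4
eef_pos: [0.4616, -0.1844, 0.0892]
tcp_rot: [-78.3, 88.5, 21.7]
wrist_force: [0.7, -0.7, -2.3]
grip_width: 0.0215
```

Run:
```python
from h import *; from cell import readout,eyes
plan(readout,.444,-.256,.052,yaw=9,off=180)
a,W,T=wrist(eyes,readout); H=hsv(a['pixels'])
cv2.imwrite('pics/w2.png',cv2.cvtColor(a['pixels'],cv2.COLOR_RGB2BGR)); np.savez('w2.npz',W=W,p=a['pixels'],T=T)
M=np.linalg.inv(T)
b=near(W,.55,-.21,.14,.14)
m=b&(H[...,0]>8)&(H[...,0]<25)&(H[...,1]>150)&(W[...,2]>.07); 
if m.sum()>20: print('handle',m.sum(),rect(W[m]),np.percentile(W[m][:,2],[5,50,95]))
```

```text
t 5.4 tcp [ 0.4616 -0.1844  0.0892] toolx [ 0.024  0.01  -1.   ] tool-y heading -170.07 w 0.0215 F [ 0.7 -0.7 -2.3] T [0.08 0.01 0.02] q6 -123.7
 shift now [ 0.0361  0.0306 -0.0677]
 spin deg 0.93 rad 0.0162
 shift after spin [ 0.0361  0.0295 -0.0682]
handle 9920 (array([ 446.2, -187.9]), array([65.7, 66.9]), 57.6) [0.10908997 0.11116671 0.1949972 ]
```

View pics/w2.png

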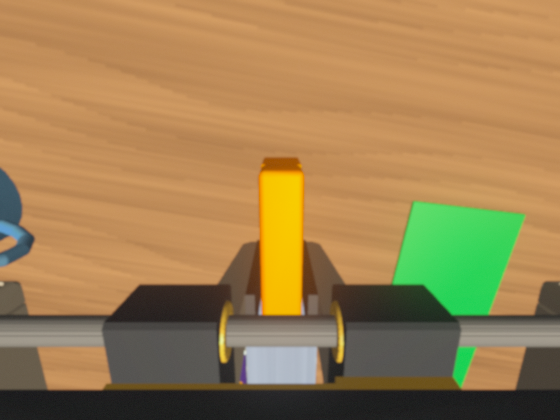

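Call:
{"api": "carry_out", "payload": {"commands": [{"x":0,"y":0.015,"z":-0.02,"spin":0.016,"hand":0.015},{"x":0,"y":0.015,"z":-0.025,"spin":0,"hand":0.015},{"x":0.01,"y":0,"z":-0.025,"spin":0,"hand":0.015},{"x":0.013,"y":0,"z":0,"spin":0,"hand":0.015},{"x":0.013,"y":0,"z":0,"spin":0,"hand":0.015}]}}

```text
time_s: 5.87
eef_pos: [0.4448, -0.2662, 0.052]
tcp_rot: [-84.8, 88.4, 13.9]
wrist_force: [0.7, -0.4, -2.7]
grip_width: 0.0215
```

Run:
```python
from h import *; from cell import readout,eyes,nets
plan(readout,.444,-.256,.052,yaw=9,off=180)
b=eyes.snapshot('top'); p=b['pixels']; W=cloud(b['range_z'],b['intrinsics'],np.linalg.inv(b['extrinsics'])); H=hsv(p)
s=eyes.snapshot('scene')
for t in ('spatula_tip','panel_center','drying_stand_top','spatula_grip'):
  for c in('top','scene'): print(t,c,[(np.round(m['position'],4).tolist(),round(m['conf'],2)) for m in nets.mark_of(c,t) if np.hypot(m['position'][0]-.57,m['position'][1]+.23)<.15][:3])
m=near(W,.645,-.225,.1,.11)&(W[...,2]>.034)&(W[...,2]<.042)&(W[...,0]>.57); print('panel',m.sum(),rect(W[m]))
m=near(W,.52,-.24,.06,.06)&(H[...,1]<60)&(W[...,2]>.005)&(W[...,2]<.035); print('blade',m.sum(),rect(W[m]) if m.sum()>9 else '')
c=s['pixels'][190:330,130:330]
A=cv2.resize(p[110:250,270:480],None,fx=2.6,fy=2.6,interpolation=cv2.INTER_CUBIC); 
C=cv2.resize(s['pixels'][200:300,150:290],None,fx=3.64,fy=3.64,interpolation=cv2.INTER_CUBIC)
print(A.shape,C.shape)
cv2.imwrite('pics/chk1.png',cv2.cvtColor(np.hstack([A[:,:400],C[:,:400]][:2]),cv2.COLOR_RGB2BGR))
```

```text
t 5.87 tcp [ 0.4448 -0.2662  0.052 ] toolx [ 0.028  0.007 -1.   ] tool-y heading -171.28 w 0.0215 F [ 0.7 -0.4 -2.7] T [ 0.08  0.07 -0.06] q6 -132.0
 shift now [ 0.0001 -0.0008  0.0102]
 spin deg -0.28 rad -0.0049
 shift after spin [ 0.0001 -0.0008  0.0102]
spatula_tip top [([0.5702, -0.2492, 0.0132], 0.83)]
spatula_tip scene [([0.5708, -0.2471, 0.0152], 0.97)]
panel_center top []
panel_center scene [([0.6246, -0.2282, 0.0339], 0.7)]
drying_stand_top top []
drying_stand_top scene [([0.6317, -0.2267, 0.0326], 0.57)]
spatula_grip top []
spatula_grip scene [([0.4323, -0.2657, 0.0559], 0.88)]
panel 1240 (array([ 626.4, -224.7]), array([ 94.2, 141. ]), 10.74)
blade 549 (array([ 531.6, -234.9]), array([101.2,  91.9]), 8.35)
(364, 546, 3) (364, 510, 3)
```

View pics/chk1.png

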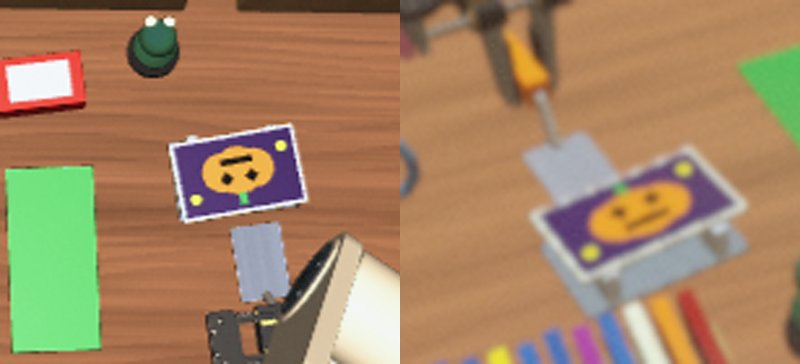

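Call:
{"api": "carry_out", "payload": {"commands": [{"x":0,"y":0,"z":0.012,"spin":-0.004,"hand":0.015},{"x":0,"y":0,"z":0,"spin":0,"hand":0.015}]}}

```text
time_s: 6.53
eef_pos: [0.4439, -0.2524, 0.0538]
tcp_rot: [-87.4, 88.3, 11.7]
wrist_force: [-0.7, -0.8, -1.9]
grip_width: 0.0216
```

Run:
```python
from h import *; from cell import readout
c=np.array([.6265,-.2252]); h=np.radians(9); t=c-.103*np.array([np.cos(h),np.sin(h)]); print(t)
plan(readout,t[0],t[1],.052,yaw=9,off=180)
```

```text
[ 0.5247681  -0.24131275]
t 6.53 tcp [ 0.4439 -0.2524  0.0538] toolx [ 0.029  0.006 -1.   ] tool-y heading -170.92 w 0.0216 F [-0.7 -0.8 -1.9] T [ 0.1   0.02 -0.  ] q6 -131.0
 shift now [ 0.0042 -0.0816 -0.0018]
 spin deg 0.08 rad 0.0015
 shift after spin [ 0.0042 -0.0816 -0.0017]
```

Call:
{"api": "carry_out", "payload": {"commands": [{"x":0.002,"y":-0.012,"z":-0.001,"spin":0,"hand":0.015},{"x":0.001,"y":-0.016,"z":-0.001,"spin":0,"hand":0.015},{"x":0.001,"y":-0.016,"z":0,"spin":0,"hand":0.015},{"x":0.001,"y":-0.016,"z":0,"spin":0,"hand":0.015},{"x":0,"y":-0.012,"z":0,"spin":0,"hand":0.015},{"x":0,"y":0,"z":0,"spin":0,"hand":0.015}]}}

```text
time_s: 7.03
eef_pos: [0.5219, -0.2405, 0.0515]
tcp_rot: [-89.5, 88.2, 9.7]
wrist_force: [-0.4, 0.2, -2.7]
grip_width: 0.0216
```

Run:
```python
from h import *; from cell import readout,eyes,nets
plan(readout,.5248,-.2413,.08,yaw=9,off=180)
b=eyes.snapshot('top'); p=b['pixels']; W=cloud(b['range_z'],b['intrinsics'],np.linalg.inv(b['extrinsics']))
m=near(W,.645,-.225,.1,.11)&(W[...,2]>.034)&(W[...,2]<.042)&(W[...,0]>.57); print('panel',m.sum(),rect(W[m]))
```

```text
t 7.03 tcp [ 0.5219 -0.2405  0.0515] toolx [ 0.031  0.005 -0.999] tool-y heading -170.87 w 0.0216 F [-0.4  0.2 -2.7] T [0.02 0.05 0.02] q6 -125.8
 shift now [-0.0284 -0.0037 -0.0013]
 spin deg 0.13 rad 0.0023
 shift after spin [-0.0284 -0.0037 -0.0013]
panel 1025 (array([ 625.4, -223.3]), array([ 94.4, 138.9]), 8.82)
```

Call:
{"api": "carry_out", "payload": {"commands": [{"x":-0.005,"y":0,"z":0,"spin":0,"hand":0.015},{"x":-0.005,"y":0,"z":0,"spin":0,"hand":0.015},{"x":-0.004,"y":0,"z":0,"spin":0,"hand":0.015},{"x":-0.004,"y":0,"z":0,"spin":0,"hand":0.015},{"x":-0.004,"y":0,"z":0,"spin":0,"hand":0.015},{"x":-0.004,"y":0,"z":0,"spin":0,"hand":0.015}]}}

```text
time_s: 7.58
eef_pos: [0.5156, -0.2399, 0.0785]
tcp_rot: [-82.2, 88.5, 16.9]
wrist_force: [-0.4, -0.6, -2.6]
grip_width: 0.0215
```

Run:
```python
from h import *; from cell import readout,eyes,nets
plan(readout,.5219,-.2405,.10,yaw=9,off=180)
b=eyes.snapshot('top'); p=b['pixels']; s=eyes.snapshot('scene')
A=cv2.resize(p[110:250,270:424],None,fx=2.6,fy=2.6,interpolation=cv2.INTER_CUBIC); 
C=cv2.resize(s['pixels'][200:300,150:260],None,fx=3.64,fy=3.64,interpolation=cv2.INTER_CUBIC)
cv2.imwrite('pics/chk2.png',cv2.cvtColor(np.hstack([A,C]),cv2.COLOR_RGB2BGR))
```

```text
t 7.58 tcp [ 0.5156 -0.2399  0.0785] toolx [ 0.025  0.008 -1.   ] tool-y heading -170.89 w 0.0215 F [-0.4 -0.6 -2.6] T [ 0.02  0.12 -0.02] q6 -125.8
 shift now [-0.0213 -0.0067 -0.0015]
 spin deg 0.11 rad 0.002
 shift after spin [-0.0213 -0.0067 -0.0015]
```

View pics/chk2.png

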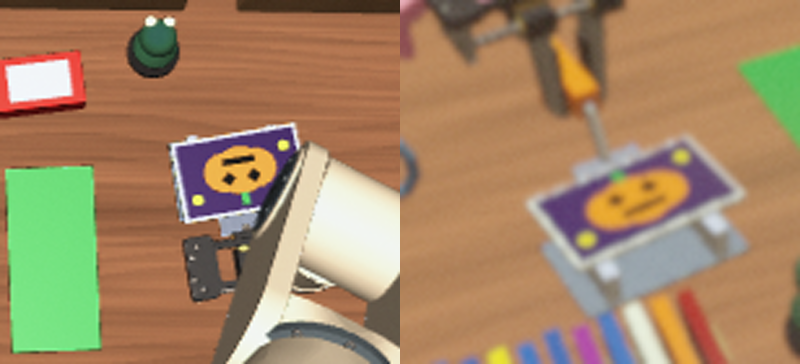

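Call:
{"api": "carry_out", "payload": {"commands": [{"x":0.007,"y":0,"z":0,"spin":0,"hand":0.015},{"x":0.008,"y":0,"z":0,"spin":0,"hand":0.015},{"x":0.008,"y":0,"z":0,"spin":0,"hand":0.015}]}}

```text
time_s: 7.93
eef_pos: [0.5179, -0.2408, 0.056]
tcp_rot: [-88.9, 88.3, 10.2]
wrist_force: [-0.5, 0.2, -1.8]
grip_width: 0.0218
```

Run:
```python
from h import *; from cell import readout,eyes,nets
plan(readout,.524,-.2405,.056,yaw=9,off=180)
```

```text
t 7.93 tcp [ 0.5179 -0.2408  0.056 ] toolx [ 0.03   0.005 -1.   ] tool-y heading -170.9 w 0.0218 F [-0.5  0.2 -1.8] T [ 0.03  0.03 -0.05] q6 -125.9
 shift now [ 0.0002 -0.006  -0.0007]
 spin deg 0.1 rad 0.0017
 shift after spin [ 0.0002 -0.006  -0.0007]
```

Call:
{"api": "carry_out", "payload": {"commands": [{"x":0,"y":-0.007,"z":0,"spin":0,"hand":0.015},{"x":-0.003,"y":-0.001,"z":0,"spin":0,"hand":0.015},{"x":-0.005,"y":-0.001,"z":0,"spin":0,"hand":0.015},{"x":-0.005,"y":-0.001,"z":0,"spin":0,"hand":0.015},{"x":-0.006,"y":0,"z":0,"spin":0,"hand":0.015},{"x":-0.008,"y":0,"z":0,"spin":0,"hand":0.015},{"x":-0.008,"y":0,"z":0,"spin":0,"hand":0.015},{"x":-0.008,"y":0,"z":0,"spin":0,"hand":0.015}]}}

```text
time_s: 8.6
eef_pos: [0.5255, -0.2379, 0.0985]
tcp_rot: [-78.4, 88.6, 20.7]
wrist_force: [-0.3, -0.2, -2.8]
grip_width: 0.0213
```

Run:
```python
from h import *; from cell import readout,eyes,nets
plan(readout,.524,-.2405,.12,yaw=9,off=180)
s=eyes.snapshot('scene'); print(np.round(nets.mark_of('scene','panel_center')[0]['position'],4),np.round(nets.mark_of('scene','spatula_grip')[0]['position'],4))
W=cloud(s['range_z'],s['intrinsics'],np.linalg.inv(s['extrinsics']))
g=nets.regions_of('scene','panel')[0]['region']; P=W[cv2.erode(g.astype(np.uint8),np.ones((3,3)))>0]; 
c=np.median(P,0); P=P[np.linalg.norm(P-c,axis=1)<.1]; n=np.linalg.svd(P-P.mean(0),full_matrices=False)[2][2]; print(np.round(n*np.sign(n[2]),3),np.round(c,4),rect(P))
```

```text
t 8.6 tcp [ 0.5255 -0.2379  0.0985] toolx [ 0.023  0.009 -1.   ] tool-y heading -170.88 w 0.0213 F [-0.3 -0.2 -2.8] T [-0.02  0.13 -0.03] q6 -125.1
 shift now [-0.0216  0.0013 -0.0022]
 spin deg 0.12 rad 0.0021
 shift after spin [-0.0216  0.0013 -0.0022]
[ 0.6223 -0.2254  0.0646] [0.2716 0.3102 0.0485]
[0.    0.001 1.   ] [ 0.6308 -0.2337  0.0663] (array([ 628.9, -230.7]), array([ 89. , 136.9]), 7.32)
```

Call:
{"api": "carry_out", "payload": {"commands": [{"x":-0.003,"y":-0.001,"z":0.004,"spin":0,"hand":0.015},{"x":-0.003,"y":-0.001,"z":0.008,"spin":0,"hand":0.015},{"x":-0.003,"y":-0.002,"z":0.012,"spin":0,"hand":0.015},{"x":-0.002,"y":-0.0025,"z":0.016,"spin":0,"hand":0.015},{"x":0,"y":-0.003,"z":0.02,"spin":0,"hand":0.015},{"x":0,"y":-0.003,"z":0.02,"spin":0,"hand":0.015},{"x":0,"y":-0.003,"z":0.02,"spin":0,"hand":0.015},{"x":0,"y":-0.003,"z":0.02,"spin":0,"hand":0.015}]}}

```text
time_s: 9.47
eef_pos: [0.5224, -0.1093, 0.1098]
tcp_rot: [-73.6, 88.7, 25.2]
wrist_force: [0.1, 0.1, -3.7]
grip_width: 0.0216
```

Run:
```python
from h import *; from cell import readout,eyes,nets
plan(readout,.527,.280,.11,yaw=4.5,off=180)
```

```text
t 9.47 tcp [ 0.5224 -0.1093  0.1098] toolx [ 0.021  0.01  -1.   ] tool-y heading -171.16 w 0.0216 F [ 0.1  0.1 -3.7] T [ 0.    0.12 -0.02] q6 -112.1
 shift now [ 0.0037 -0.0643  0.384 ]
 spin deg 4.34 rad 0.0757
 shift after spin [ 0.0037 -0.0351  0.3877]
```

Call:
{"api": "carry_out", "payload": {"commands": [{"x":0,"y":-0.003,"z":0.02,"spin":0.005,"hand":0.015},{"x":0,"y":-0.003,"z":0.02,"spin":0.005,"hand":0.015},{"x":0,"y":-0.003,"z":0.02,"spin":0.005,"hand":0.015},{"x":0,"y":-0.003,"z":0.02,"spin":0.005,"hand":0.015},{"x":0,"y":-0.003,"z":0.02,"spin":0.005,"hand":0.015},{"x":0,"y":-0.003,"z":0.02,"spin":0.005,"hand":0.015},{"x":0,"y":-0.003,"z":0.02,"spin":0.005,"hand":0.015},{"x":0,"y":-0.003,"z":0.02,"spin":0.005,"hand":0.015}]}}

```text
time_s: 10.13
eef_pos: [0.5182, 0.0691, 0.112]
tcp_rot: [-61.4, 88.8, 35.2]
wrist_force: [0.5, -0.5, -3.8]
grip_width: 0.0214
```

Call:
{"api": "carry_out", "payload": {"commands": [{"x":0,"y":-0.002,"z":0.02,"spin":0.005,"hand":0.015},{"x":0,"y":-0.002,"z":0.02,"spin":0.005,"hand":0.015},{"x":0,"y":-0.002,"z":0.02,"spin":0.005,"hand":0.015},{"x":0,"y":-0.002,"z":0.02,"spin":0.005,"hand":0.015},{"x":0,"y":-0.002,"z":0.02,"spin":0.005,"hand":0.015},{"x":0,"y":-0.002,"z":0.018,"spin":0.005,"hand":0.015},{"x":0,"y":-0.001,"z":0.014,"spin":0,"hand":0.015},{"x":0,"y":-0.001,"z":0.01,"spin":0,"hand":0.015}]}}

```text
time_s: 10.8
eef_pos: [0.5095, 0.2281, 0.1142]
tcp_rot: [-48.7, 89.0, 46.3]
wrist_force: [1.0, -0.6, -3.3]
grip_width: 0.0213
```

Run:
```python
from h import *; from cell import readout,eyes,nets
plan(readout,.527,.280,.11,yaw=4.5,off=180)
```

```text
t 10.8 tcp [0.5095 0.2281 0.1142] toolx [ 0.012  0.013 -1.   ] tool-y heading -174.96 w 0.0213 F [ 1.  -0.6 -3.3] T [ 0.02  0.12 -0.07] q6 -71.7
 shift now [ 0.0051 -0.022   0.0501]
 spin deg 0.54 rad 0.0094
 shift after spin [ 0.0051 -0.0215  0.0503]
```

Call:
{"api": "carry_out", "payload": {"commands": [{"x":0,"y":-0.004,"z":0.01,"spin":0.005,"hand":0.015},{"x":0,"y":-0.005,"z":0.012,"spin":0.004,"hand":0.015},{"x":0,"y":-0.005,"z":0.012,"spin":0,"hand":0.015},{"x":0,"y":-0.004,"z":0.009,"spin":0,"hand":0.015},{"x":0,"y":-0.002,"z":0.004,"spin":0,"hand":0.015},{"x":0,"y":0,"z":0,"spin":0,"hand":0.015}]}}

```text
time_s: 11.3
eef_pos: [0.5257, 0.2839, 0.1151]
tcp_rot: [-46.3, 89.0, 48.3]
wrist_force: [1.0, 0.1, -2.5]
grip_width: 0.0214
```

Run:
```python
from h import *; from cell import readout,eyes,nets
b=eyes.snapshot('top'); p=b['pixels']; W=cloud(b['range_z'],b['intrinsics'],np.linalg.inv(b['extrinsics']))
m=near(W,.64,.285,.1,.11)&(W[...,2]>.065)&(W[...,2]<.092)&(W[...,0]>.56); print('panel',m.sum(),rect(W[m]),np.median(W[m][:,2]))
q=W[m]; n=np.linalg.svd(q-q.mean(0),full_matrices=False)[2][2]; print(np.round(n,3))
plan(readout,.527,.280,.11,yaw=4.5,off=180)
s=eyes.snapshot('scene'); 
for c in('top','scene'): print([(np.round(k['position'],4).tolist(),round(k['conf'],2)) for k in nets.mark_of(c,'panel_center')][:2])
A=cv2.resize(p[110:250,120:274],None,fx=2.6,fy=2.6,interpolation=cv2.INTER_CUBIC); 
C=cv2.resize(s['pixels'][160:260,310:420],None,fx=3.64,fy=3.64,interpolation=cv2.INTER_CUBIC)
cv2.imwrite('pics/chk3.png',cv2.cvtColor(np.hstack([A,C]),cv2.COLOR_RGB2BGR))
```

```text
panel 926 (array([648.2, 223.5]), array([118.1, 162.7]), 25.97) 0.08371388233848887
[ 0.026 -0.021  0.999]
t 11.35 tcp [0.5255 0.2834 0.115 ] toolx [ 0.012  0.013 -1.   ] tool-y heading -175.42 w 0.0214 F [ 0.7  0.4 -2.5] T [ 0.07  0.16 -0.04] q6 -66.9
 shift now [ 0.005  -0.0012 -0.0036]
 spin deg 0.08 rad 0.0014
 shift after spin [ 0.005  -0.0012 -0.0036]
[([0.6235, 0.2869, 0.0848], 0.74)]
[([0.6255, 0.2874, 0.0837], 0.82)]
```

View pics/chk3.png

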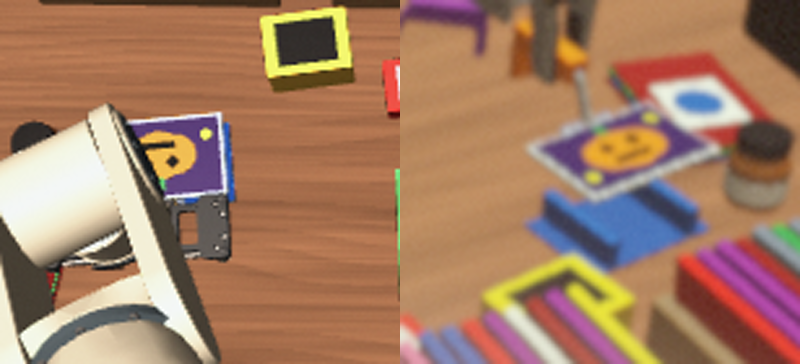

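The scene crop (right) shows the panel level on the blade at (622,148), above the blue stand at (615,225). I'll measure the panel rectangle from the scene depth.

Run:
```python
from h import *; from cell import readout,eyes,nets
s=eyes.snapshot('scene'); W=cloud(s['range_z'],s['intrinsics'],np.linalg.inv(s['extrinsics']))
g=nets.regions_of('scene','panel')[0]['region']
m=g&(W[...,2]>.07)&(W[...,2]<.1)&near(W,.63,.288,.09,.11); P=W[m]; n=np.linalg.svd(P-P.mean(0),full_matrices=False)[2][2]
print(m.sum(),np.round(n*np.sign(n[2]),3),np.round(P.mean(0),4),rect(P),pca(P))
# reference: panel at the start, same method, and blue stand
z=np.load('s0.npz'); W0=cloud(z['scene_range_z'],z['scene_intrinsics'],np.linalg.inv(z['scene_extrinsics'])); H0=hsv(z['scene_pixels'])
m=near(W0,.627,-.226,.09,.11)&(W0[...,2]>.033)&(W0[...,2]<.045); print('panel0',m.sum(),np.round(W0[m].mean(0),4),rect(W0[m]),pca(W0[m]))
m=near(W0,.628,.288,.09,.1)&(H0[...,0]>95)&(H0[...,0]<130)&(H0[...,1]>100); print('blue',rect(W0[m]))
m&=W0[...,2]>.03; print('rail tops',rect(W0[m]))
plan(readout)
```

```text
751 [ 0.014 -0.008  1.   ] [0.6286 0.2787 0.0802] (array([621.8, 282.4]), array([101.8, 141.2]), 6.22) (array([0.6286, 0.2787]), np.float64(-82.67))
panel0 1056 [ 0.6306 -0.2302  0.0356] (array([ 627.8, -228.1]), array([ 93.8, 140.2]), 11.34) (array([ 0.6306, -0.2302]), np.float64(-79.86))
blue (array([632.9, 284.7]), array([ 89.9, 127. ]), 5.75)
rail tops (array([639.6, 283.3]), array([80.6, 98.2]), 0.23)
t 11.6 tcp [0.5248 0.2822 0.115 ] toolx [ 0.011  0.013 -1.   ] tool-y heading -175.48 w 0.0215 F [ 0.4  0.5 -3.2] T [0.02 0.14 0.02] q6 -66.9
 shift now [0. 0. 0.]
```

Call:
{"api": "carry_out", "payload": {"commands": [{"x":0.004,"y":-0.002,"z":0.001,"spin":0,"hand":0.015},{"x":0.006,"y":-0.002,"z":0,"spin":0,"hand":0.015},{"x":0.008,"y":0,"z":0,"spin":0,"hand":0.015},{"x":0.008,"y":0,"z":0,"spin":0,"hand":0.015},{"x":0.006,"y":0,"z":0,"spin":0,"hand":0.015},{"x":0.004,"y":0,"z":0,"spin":0,"hand":0.015}]}}

```text
time_s: 12.1
eef_pos: [0.5299, 0.2828, 0.0761]
tcp_rot: [-47.0, 89.0, 47.5]
wrist_force: [0.1, 0.7, -2.4]
grip_width: 0.0216
```

Run:
```python
from h import *; from cell import readout,eyes,nets
plan(readout,.529,.2833,.052,yaw=4.5,off=180)
eyes.snapshot('scene');eyes.snapshot('top')
for c in('top','scene'):
  for t in ('panel_center','display_stand_top'): print(t,c,[(np.round(k['position'],4).tolist(),round(k['conf'],2)) for k in nets.mark_of(c,t)][:2])
```

```text
t 12.1 tcp [0.5299 0.2828 0.0761] toolx [ 0.012  0.013 -1.   ] tool-y heading -175.58 w 0.0216 F [ 0.1  0.7 -2.4] T [ 0.01  0.16 -0.03] q6 -67.0
 shift now [0.0241 0.0012 0.0003]
 spin deg -0.08 rad -0.0013
 shift after spin [0.0241 0.0012 0.0003]
panel_center top [([0.6293, 0.285, 0.0454], 0.87)]
display_stand_top top [([0.7691, -0.1356, 0.0053], 0.17)]
panel_center scene [([0.6279, 0.2884, 0.0449], 0.61)]
display_stand_top scene [([0.6314, 0.2901, 0.0353], 0.68)]
```

Call:
{"api": "carry_out", "payload": {"commands": [{"x":0.004,"y":0,"z":0,"spin":0,"hand":0.015},{"x":0.004,"y":0,"z":0,"spin":0,"hand":0.015},{"x":0.004,"y":0,"z":0,"spin":0,"hand":0.015},{"x":0.004,"y":0,"z":0,"spin":0,"hand":0.015},{"x":0.004,"y":0,"z":0,"spin":0,"hand":0.015},{"x":0.004,"y":0,"z":0,"spin":0,"hand":0.015}]}}

```text
time_s: 12.9
eef_pos: [0.5328, 0.2847, 0.0542]
tcp_rot: [-52.8, 88.6, 41.7]
wrist_force: [0.3, 1.0, -1.4]
grip_width: 0.0213
```

Run:
```python
from h import *; from cell import readout,eyes,nets
plan(readout,.529,.2833,.053,yaw=4.5,off=180)
eyes.snapshot('scene');eyes.snapshot('top')
for c in('top','scene'):
  for t in ('panel_center','display_stand_top'): print(t,c,[(np.round(k['position'],4).tolist(),round(k['conf'],2)) for k in nets.mark_of(c,t)][:2])
```

```text
t 12.9 tcp [0.5328 0.2847 0.0542] toolx [ 0.018  0.016 -1.   ] tool-y heading -175.55 w 0.0213 F [ 0.3  1.  -1.4] T [0.02 0.   0.01] q6 -67.0
 shift now [ 0.0011  0.004  -0.0011]
 spin deg -0.05 rad -0.0009
 shift after spin [ 0.0011  0.004  -0.0011]
panel_center top [([0.6313, 0.2839, 0.0363], 0.93)]
display_stand_top top []
panel_center scene [([0.6288, 0.2878, 0.0391], 0.73), ([0.521, 0.2866, 0.0614], 0.33)]
display_stand_top scene [([0.6298, 0.2857, 0.031], 0.67)]
```

Call:
{"api": "carry_out", "payload": {"commands": [{"x":0,"y":0.006,"z":0,"spin":0,"hand":0.015},{"x":0,"y":0.012,"z":0,"spin":0,"hand":0.015},{"x":0,"y":0.016,"z":0,"spin":0,"hand":0.015},{"x":0,"y":0.016,"z":0,"spin":0,"hand":0.015}]}}

```text
time_s: 13.53
eef_pos: [0.483, 0.2812, 0.0545]
tcp_rot: [-54.7, 88.4, 39.6]
wrist_force: [0.4, 0.4, -2.7]
grip_width: 0.0216
```

Run:
```python
from h import *; from cell import readout,eyes,nets
plan(readout,.41,.275,.053,yaw=4.5,off=180)
eyes.snapshot('scene')
for c in ('scene',):
  for t in ('panel_center','spatula_tip'): print(t,c,[(np.round(k['position'],4).tolist(),round(k['conf'],2)) for k in nets.mark_of(c,t)][:2])
```

```text
t 13.53 tcp [0.483  0.2812 0.0545] toolx [ 0.022  0.018 -1.   ] tool-y heading -175.65 w 0.0216 F [ 0.4  0.4 -2.7] T [0.03 0.08 0.07] q6 -64.8
 shift now [-0.0002  0.0733 -0.0006]
 spin deg -0.15 rad -0.0027
 shift after spin [-0.0002  0.0733 -0.0004]
panel_center scene [([0.4702, 0.2797, 0.0628], 0.72), ([0.6305, 0.2878, 0.0369], 0.67)]
spatula_tip scene [([0.6115, 0.2907, 0.0187], 0.82), ([0.6334, -0.2258, 0.0358], 0.66)]
```

Panel stays put. I'll withdraw fully, then rise.

Call:
{"api": "carry_out", "payload": {"commands": [{"x":0,"y":0.02,"z":0,"spin":0,"hand":0.015},{"x":0,"y":0.02,"z":0,"spin":0,"hand":0.015},{"x":0,"y":0.02,"z":0,"spin":0,"hand":0.015},{"x":0,"y":0.02,"z":0,"spin":0,"hand":0.015},{"x":-0.01,"y":0,"z":0,"spin":0,"hand":0.015}]}}

```text
time_s: 14.1
eef_pos: [0.4032, 0.2756, 0.063]
tcp_rot: [-56.7, 88.1, 37.7]
wrist_force: [-0.4, 0.0, -2.0]
grip_width: 0.0218
```

Run:
```python
from h import *; from cell import readout,eyes,nets
plan(readout,.494,-.019,.07,yaw=-1.75,off=180)
b=eyes.snapshot('top'); p=b['pixels']; W=cloud(b['range_z'],b['intrinsics'],np.linalg.inv(b['extrinsics']))
m=near(W,.63,.285,.09,.11)&(W[...,2]>.034)&(W[...,2]<.042); print('panel',m.sum(),rect(W[m]),np.median(W[m][:,2]))
print([(np.round(k['position'],4).tolist(),round(k['conf'],2)) for k in nets.mark_of('top','panel_center')][:2])
```

```text
t 14.1 tcp [0.4032 0.2756 0.063 ] toolx [ 0.026  0.02  -0.999] tool-y heading -175.63 w 0.0218 F [-0.4  0.  -2. ] T [-0.05  0.06 -0.02] q6 -60.4
 shift now [-0.0106 -0.0682 -0.3005]
 spin deg 6.12 rad 0.1068
 shift after spin [-0.0106 -0.0999 -0.2915]
panel 1248 (array([630.7, 287.5]), array([ 90.7, 140.2]), 6.04) 0.037733288511761276
[([0.6301, 0.2851, 0.0387], 0.96)]
```

Call:
{"api": "carry_out", "payload": {"commands": [{"x":-0.01,"y":0,"z":-0.01,"spin":0.053,"hand":0.015},{"x":-0.01,"y":0,"z":-0.02,"spin":0.053,"hand":0.015},{"x":0,"y":0,"z":-0.035,"spin":0,"hand":0.015},{"x":0,"y":-0.01,"z":-0.035,"spin":0,"hand":0.015},{"x":0,"y":-0.015,"z":-0.035,"spin":0,"hand":0.015},{"x":0,"y":-0.015,"z":-0.035,"spin":0,"hand":0.015},{"x":0,"y":-0.015,"z":-0.035,"spin":0,"hand":0.015},{"x":0,"y":-0.015,"z":-0.03,"spin":0,"hand":0.015}]}}

```text
time_s: 14.87
eef_pos: [0.4892, 0.0392, 0.0881]
tcp_rot: [-57.6, 86.3, 30.9]
wrist_force: [0.3, 1.6, -1.2]
grip_width: 0.0213
```

Run:
```python
from h import *; from cell import readout,eyes,nets
plan(readout,.496,-.020,.06,yaw=-0.5,off=180)
```

```text
t 14.87 tcp [0.4892 0.0392 0.0881] toolx [ 0.055  0.033 -0.998] tool-y heading 178.47 w 0.0213 F [ 0.3  1.6 -1.2] T [0.02 0.07 0.06] q6 -87.3
 shift now [ 0.0264 -0.0068 -0.0599]
 spin deg -1.03 rad -0.018
 shift after spin [ 0.0264 -0.0057 -0.06  ]
```

Call:
{"api": "carry_out", "payload": {"commands": [{"x":0,"y":-0.003,"z":-0.03,"spin":-0.018,"hand":0.015},{"x":0.005,"y":-0.003,"z":-0.02,"spin":0,"hand":0.015},{"x":0.01,"y":0,"z":-0.006,"spin":0,"hand":0.015},{"x":0.01,"y":0,"z":0,"spin":0,"hand":0.015}]}}

```text
time_s: 15.2
eef_pos: [0.5085, -0.0276, 0.0646]
tcp_rot: [-66.5, 85.5, 22.7]
wrist_force: [0.3, 0.3, -1.5]
grip_width: 0.0215
```

Run:
```python
from h import *; from cell import readout,eyes,nets
plan(readout,.497,-.020,.042,yaw=-0.5,off=180)
eyes.snapshot('scene')
for t in ('spatula_tip','spatula_grip'): print(t,[(np.round(k['position'],4).tolist(),round(k['conf'],2)) for k in nets.mark_of('scene',t)][:3])
```

```text
t 15.2 tcp [ 0.5085 -0.0276  0.0646] toolx [ 0.072  0.03  -0.997] tool-y heading 179.09 w 0.0215 F [ 0.3  0.3 -1.5] T [ 0.03  0.03 -0.01] q6 -96.5
 shift now [0.0219 0.0133 0.0067]
 spin deg -0.41 rad -0.0072
 shift after spin [0.0219 0.0132 0.0068]
spatula_tip [([0.1823, 0.2077, 0.0014], 0.87), ([0.6349, -0.0281, 0.0328], 0.59), ([0.1616, -0.2202, 0.0038], 0.56)]
spatula_grip [([0.2468, -0.3126, 0.045], 0.95), ([0.4939, -0.0269, 0.0706], 0.89), ([0.2695, 0.3119, 0.0475], 0.86)]
```

Call:
{"api": "carry_out", "payload": {"commands": [{"x":0.006,"y":0.007,"z":0.004,"spin":-0.006,"hand":0.015},{"x":0.008,"y":0.006,"z":0.003,"spin":0,"hand":0.015},{"x":0.006,"y":0,"z":0,"spin":0,"hand":0.015},{"x":0.003,"y":0,"z":0,"spin":0,"hand":0.015}]}}

```text
time_s: 15.68
eef_pos: [0.4961, -0.0124, 0.0409]
tcp_rot: [-66.6, 85.5, 23.4]
wrist_force: [-11.5, -0.4, 68.1]
grip_width: 0.0215
```

Run:
```python
from h import *; from cell import readout,eyes,nets
plan(readout,.497,-.020,.041,yaw=-0.5,off=180)
eyes.snapshot('scene')
for t in ('spatula_tip','spatula_grip'): print(t,[(np.round(k['position'],4).tolist(),round(k['conf'],2)) for k in nets.mark_of('scene',t)][:3])
```

```text
t 15.68 tcp [ 0.4961 -0.0124  0.0409] toolx [ 0.072  0.031 -0.997] tool-y heading 179.98 w 0.0215 F [-11.5  -0.4  68.1] T [-0.71  1.69  0.1 ] q6 -96.1
 shift now [-0.0003 -0.0009 -0.0076]
 spin deg 0.48 rad 0.0084
 shift after spin [-0.0003 -0.001  -0.0076]
spatula_tip [([0.6216, -0.0104, 0.0054], 0.73), ([0.1809, 0.2081, -0.001], 0.7), ([0.1588, -0.2199, 0.0058], 0.59)]
spatula_grip [([0.2457, -0.3131, 0.0456], 0.87), ([0.482, -0.0126, 0.0485], 0.84), ([0.2686, 0.309, 0.0474], 0.66)]
```

Call:
{"api": "carry_out", "payload": {"commands": [{"x":-0.002,"y":0,"z":0,"spin":0,"hand":0.015}]}}

```text
time_s: 15.92
eef_pos: [0.496, -0.0119, 0.0434]
tcp_rot: [-66.8, 85.5, 23.3]
wrist_force: [-0.9, 0.5, -1.1]
grip_width: 0.0218
```

Call:
{"api": "carry_out", "payload": {"commands": [{"x":0,"y":0,"z":0,"spin":0,"hand":0.03},{"x":0,"y":0,"z":0,"spin":0,"hand":0.05},{"x":0,"y":0,"z":0,"spin":0,"hand":0.06},{"x":0,"y":0,"z":0,"spin":0,"hand":0.06}]}}

```text
time_s: 16.25
eef_pos: [0.4964, -0.0095, 0.0438]
tcp_rot: [-67.1, 85.4, 23.3]
wrist_force: [0.2, -0.3, 0.1]
grip_width: 0.0463
```

Run:
```python
from h import *; from cell import readout
plan(readout,z=.2)
```

```text
t 16.25 tcp [ 0.4964 -0.0095  0.0438] toolx [ 0.074  0.032 -0.997] tool-y heading -179.72 w 0.0463 F [ 0.2 -0.3  0.1] T [-0.08  0.06  0.01] q6 -96.0
 shift now [-0.1557 -0.0116  0.0049]
```

Call:
{"api": "carry_out", "payload": {"commands": [{"x":0,"y":0,"z":-0.002,"spin":0,"hand":0.07},{"x":0,"y":0,"z":0,"spin":0,"hand":0.07},{"x":-0.02,"y":0,"z":0,"spin":0,"hand":0.07},{"x":-0.03,"y":0,"z":0,"spin":0,"hand":0.07},{"x":-0.03,"y":0,"z":0,"spin":0,"hand":0.07},{"x":-0.03,"y":0.02,"z":0,"spin":0,"hand":0.07},{"x":-0.03,"y":0.03,"z":0,"spin":0,"hand":0.07},{"x":0,"y":0.03,"z":0,"spin":0,"hand":0.07}]}}

```text
time_s: 16.92
eef_pos: [0.4076, -0.0171, 0.1812]
tcp_rot: [-66.4, 85.5, 24.0]
wrist_force: [1.4, -0.5, 0.7]
grip_width: 0.0698
```

Run:
```python
from h import *; from cell import readout,eyes,nets
plan(readout)
b=eyes.snapshot('top'); p=b['pixels']; W=cloud(b['range_z'],b['intrinsics'],np.linalg.inv(b['extrinsics'])); H=hsv(p)
m=near(W,.63,.285,.09,.11)&(W[...,2]>.034)&(W[...,2]<.042); print('panel',m.sum(),rect(W[m]),np.median(W[m][:,2]))
m=near(W,.59,-.02,.06,.06)&(H[...,1]<60)&(W[...,2]<.02); print('blade',rect(W[m]),np.percentile(W[m][:,2],[10,50,90]))
eyes.snapshot('scene')
for t in ['spatula_tip','spatula_grip','panel_center','varnish_jar','mug','card_box','dice_box','figurine','comic_stack']:
  for c in('top','scene'): print(t,c,[(np.round(k['position'],4).tolist(),round(k['conf'],2)) for k in nets.mark_of(c,t)][:3])
cv2.imwrite('pics/end.png',cv2.cvtColor(p,cv2.COLOR_RGB2BGR))
```

```text
t 16.92 tcp [ 0.4076 -0.0171  0.1812] toolx [ 0.071  0.032 -0.997] tool-y heading -179.74 w 0.0698 F [ 1.4 -0.5  0.7] T [-0.   -0.01 -0.  ] q6 -96.4
 shift now [0. 0. 0.]
panel 1246 (array([630.5, 287.3]), array([ 90.3, 140.3]), 6.08) 0.03783109078005398
blade (array([581.5,  -9.7]), array([82.5, 53.4]), 0.15) [0.0020892  0.00609406 0.0097078 ]
spatula_tip top [([0.6249, -0.0107, 0.0045], 0.77), ([0.1818, 0.2136, 0.0005], 0.56)]
spatula_tip scene [([0.6239, -0.0104, 0.0031], 0.9)]
spatula_grip top [([0.2499, -0.3174, 0.0427], 0.8), ([0.2694, 0.3103, 0.048], 0.75), ([0.491, -0.009, 0.0484], 0.68)]
spatula_grip scene [([0.2461, -0.3126, 0.0429], 0.9), ([0.4849, -0.0099, 0.0471], 0.89), ([0.2697, 0.3099, 0.0451], 0.67)]
panel_center top [([0.6269, 0.2852, 0.0383], 0.73)]
panel_center scene [([0.6271, 0.2871, 0.0388], 0.85), ([0.7257, -0.0023, 0.0017], 0.72)]
varnish_jar top [([0.6426, 0.432, -0.0033], 0.68), ([0.6286, -0.2266, 0.0352], 0.29)]
varnish_jar scene [([0.6387, 0.4289, 0.0008], 0.75)]
mug top [([0.4859, -0.4428, -0.0034], 0.75), ([0.4989, 0.4714, -0.0007], 0.64)]
mug scene []
card_box top [([0.7599, 0.1345, 0.0021], 0.55), ([0.7282, -0.0043, 0.0044], 0.31)]
card_box scene []
dice_box top [([0.7258, -0.002, -0.0006], 0.78)]
dice_box scene [([0.7243, -0.003, 0.001], 0.56)]
figurine top [([0.7672, -0.1363, 0.0001], 0.77)]
figurine scene [([0.5029, 0.4661, -0.0012], 0.75), ([0.7681, -0.1317, -0.0007], 0.65), ([0.6239, -0.0126, 0.006], 0.49)]
comic_stack top [([0.4996, 0.4665, 0.0003], 0.56), ([0.7244, -0.0018, 0.0043], 0.33)]
comic_stack scene [([0.5037, 0.4654, -0.0017], 0.75)]
```

View pics/end.png

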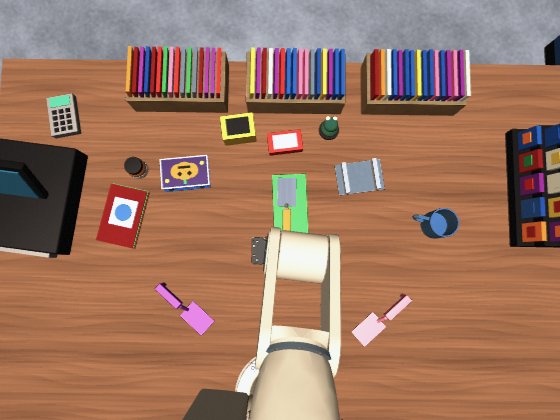

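The panel sits squarely on the blue stand at (185,172). The spatula lies on the mat with its blade at (288,192), the drying stand at (360,176) is empty, and the bystanders are where they were. Handing in.

```bash
python3 -c "
from cell import r; print(r.finish_job())"
```

```text
the job is handed in; nothing more can be done
None
```

I moved the pumpkin panel from the drying stand to the blue stand on the orange-handled spatula, laid the spatula back on the green mat, released it and handed the job in. The hand-in gives no verdict.

**Last checks, from the top camera:**

| Item | Measured | Target or limit |
|---|---|---|
| Panel centre | (0.6305, 0.2873) m | stand centre about (0.6295, 0.288) m, 15 mm tolerance |
| Panel yaw | 6.1° | stand about 6°, 8° tolerance |
| Panel top height | 38 mm | 37 mm when flat on the rails |
| Spatula blade | level at about 6 mm height, 0.15° yaw | flat on the mat |
| Handle centre and blade tip | about (0.49, -0.009) and (0.624, -0.0105) m | well inside the mat edges |

- **Bystanders:** all six read within about 5 mm of where they started, which is measurement noise.
- **Gripper:** it was open and clear at the end, with about zero wrist force.

**What went wrong or disagreed:**
- **First lift:** the arm drifted back about 6 mm, so I set the panel down, pushed the blade further under it and lifted again.
- **Laying the spatula down:** the wrist had tilted about 2.5° by then, and the heel pressed on the mat with 68 N at the wrist (limit 120 N). I backed off before opening the fingers.
- **Detection:** the trained networks sometimes returned false or look-alike hits, which I rejected by position.

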